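# Unbolt the tumbler cabinet and hold its sprung cover just below balance

### The job

The spring of the tumbler cabinet's cover is to be checked: turn the red-knobbed hand crank anticlockwise (seen from above), about two turns, until it stops and the bolt is drawn off the cover. Then take the cover by its black bar and raise it past its balance point, so that the pointer stands in the red band of the quadrant, never letting it spring open beyond the red; ease it back down until the pointer is in the green band just below balance, and finish there, still gripping the bar and holding the cover steady. Leave the other things on the bench where they are.

Things in the scene. Friction and masses are not known exactly. Their poses are not given: they have to be found in the camera images.
- cabinet: Bench tumbler cabinet fixed to the bench: grey steel box 160 mm deep (its x), 190 mm wide (its y), 110 mm high, with a blue cover. Its front faces its own -x, roughly towards the robot; yaw up to 0.25 rad either way. Origin: centre of the underside. The crank stands on a blue pedestal, 136 mm high, on its left (+y) side.
- quadrant (a point): Centre of the upright quadrant, on the hinge axis at its right (-y) end. Its curved rim, 78 mm from the hinge axis, carries coloured bands which the cover's yellow pointer sweeps: white from shut, green 0.76 to 1.00 rad, a short white gap, red 1.047 (balance) to 1.38 rad, white again.
- crank (a joint): Hand crank on an upright axis: 0 = bolt home over the cover, grows anticlockwise seen from above, stop at 12.57 rad (two turns) with the bolt drawn. Starts at 0 to 1.2. At value c the knob lies 40 mm from the axis at 40 mm x (-cos c, -sin c) in the cabinet's x and y. Turning takes 1 to 2 N at the knob; it stays where left.
- knob_center (a point): Centre of the crank's red knob, an upright cylinder 22 mm in diameter and 50 mm high (underside 153 mm, top 203 mm above the bench; the crank arm is just below). It spins freely on its pin, so a gripper may hold it from above and go round without turning; grip firmly, 20 N or so, or it slips out sideways.
- crank_axis (a point): Point on the crank's upright axis at the height of the knob's centre, 178 mm above the bench.
- bolt_tip (a point): Tip of the steel bolt, 12 mm in diameter, that lies over a tab at the cover's left edge. The crank draws it 2 mm per rad towards the cabinet's +y; the cover cannot rise until it has been drawn 18 mm.
- cover (a joint): Angle of the cover in rad: 0 = shut, grows as the front rises, stop at 1.75. A torsion spring helps it: below the balance point at 1.047 (60 degrees) it falls shut if let go (about 3.6 N upward at the bar when shut, under 1 N near balance); above it the spring carries it open. Never let it pass 1.38.
- cover_bar (a point): Black round handle bar of the cover, 14 mm in diameter, along its own y (parallel to the hinge); origin at its centre, 225 mm from the hinge axis; own x points to the hinge. Shut: 115 mm above the bench, the cover's edge 54 mm behind it. Arms at 56 mm either side of the centre; between them grip it from above, across it; it may turn between the fingers.
- torque_tool (a point): Torque tool hanging upright from the white torque arm at the right: a fixed obstacle about 95 mm across, from 40 mm to 550 mm above the bench, between the robot's start and the cabinet; this point is 250 mm above the bench on its axis. The arm has to pass on the robot's side of it.
- cover_hinge (a point): Middle of the cover's hinge axis, 115 mm above the bench; the axis runs along the cabinet's y.
- tape_roll: yellow roll of tape lying flat, 100 mm across, 19 mm high; a bystander, to be left where it is. Origin: centre of its underside.
- hex_keys: red hex key set, 27x100x20 mm; a bystander, to be left where it is. Origin: centre of its underside.
- marker: white and red marker pen, 14x125x14 mm; a bystander, to be left where it is. Origin: centre of its underside.
- mag_tray: round silver tray, 103 mm across, 20 mm high; a bystander, to be left where it is. Origin: centre of its underside.
- oil_bottle: small green oil bottle with a spout, 38 mm across, 89 mm high; a bystander, to be left where it is. Origin: centre of its underside.
- pin_gauge: steel pin gauge, 17x100x15 mm; a bystander, to be left where it is. Origin: centre of its underside.

How it is judged (in metres and radians):
On the way, in this order (a step that is already met when the one before it is completed fails the run):
1. the crank is turned anticlockwise to its stop, so the bolt is fully drawn (value of joint crank above 11.9 rad), for 0.1 s.
2. the cover is raised past its balance point, pointer in the red band (value of joint cover above 1.08 rad), for 0.1 s.
At the end, for the whole second after the job is handed in: The cover is held still (under 0.05 rad/s) with the pointer in the green band, 0.75 to 1.01 rad open, the fingers still on the bar , gripping it (summed contact force over 4 N), the crank still within 1 rad of its stop (value of joint cover between 0.75 and 1.01 rad and velocity of joint cover between -0.05 and 0.05 rad/s and contact force between the fingers and cover above 4 N and value of joint crank above 11.6 rad); the arm keeps its last pose, push and grip.
It fails at once if the cover springs open beyond the red band (1.40 rad) (value of joint cover above 1.4 rad).
It fails at once if a thing lying on the bench is moved by more than 20 mm (distance of any of tape_roll, hex_keys, marker, mag_tray, oil_bottle, pin_gauge from where it was at the start of the episode above 0.02 m).
It also fails if it takes over 72 s, if anything falls off the work surface, if the arm or the gripper's body presses on something with over 40 N, if the wrist force passes 120 N, or if a joint passes its speed limit or range.

### The arm

A 6-joint arm with a two-finger parallel gripper is mounted at the origin on a cart in front of the work surface, level with it; the furniture and walls round the work are solid. World frame = base frame: x ahead of the robot, y to its left, z up, the work surface at z = 0. Lengths are in m, angles in degrees, forces in N, time in s.
With the tool pointing down it reaches from about 0.4 to 0.825 m from the base axis. Payload 7 kg.
Tool frame: the origin (TCP) lies on the centre line of the jaws, within the pads' length; the fingertips stand 25 mm ahead of it and the grasp point (between the pads) lies 6 mm ahead of it; x points along the fingers, z is the direction in which the jaws open and shut, and the axes are right-handed (so a half turn about x gives the same grasp; the last joint's range is limited). The gripper opens to 88 mm and grips with 3 to 60 N. Pads are 19 mm wide; open, the fingers measure 130 mm over their backs; the gripper's body (78 mm by 193 mm) begins 47 mm behind the grasp point.
Start: joints at [-59.295, 20.546, 0.682, 0, -70.136, -16.507], TCP at [0.166, -0.654, 0.252] pointing down, gripper open.
Joint ranges: [-176.03, 176.03], [-82.01, 121.73], [-58.28, 71.71], [-173.87, 95.51], [-174.79, -0.11], [-173.66, 173.66]. Speed limits (degrees/s): [136.94, 136.94, 172.46, 180, 180, 180].

### API

Orientations are given as [roll, pitch, yaw] about the fixed x, y, z axes, in that order (R = Rz(yaw) Ry(pitch) Rx(roll)).
In Python, from plant import ctrl gives the robot as it stands. The module is installed in compiled form; this text tells all that it offers.
- The arm moves only by the tool send_rows, never from a script. Its argument "deltas" is a list of rows, each an object of numbers: "dx", "dy", "dz": the shift along the tool's x, y, z in mm; "ax", "ay", "az": the turn, a rotation vector about the tool's x, y, z in units of 5 degrees (1.0 is 5 degrees); "fingers": the opening, from 0 (shut) to 1 (fully open). A call has 1 to 12 rows; each row shifts and turns the commanded pose from where the row before left it, along the tool's axes as they then stand; what a row does not reach is not made up. A row lasts 1/8 s, in which the tool goes at most 62.5 mm and 10.7 degrees, less where a joint would pass 70% of its speed; a pose out of reach is approached as far as the arm can. A call with a gripper value outside its range is refused whole. The fingers move at their own pace and stop on an object; the grip force is fixed at half the most. Time passes only in rows, so rows that do not move let the fingers close. It gives the time, the measured TCP pose, the force and the opening at its end, in the units of the state.
- ctrl.get_obs(): the state, without advancing time (a new reading comes with each control period).
- ctrl.snapshot(name): name is "side" or "top" or "wrist"; returns a dict with "image" (384x512x3 uint8, blue, green, red), "fx", "fy", "cx", "cy" (pixels), "R" (3x3) and "t" (3): a world point X has camera coordinates R X + t; the wrist camera has in their place "hand_eye" (4x4, takes a point from camera to tool coordinates, whose origin is the TCP and whose axes are the tool frame's). Camera axes: x right, y down, z forward; pixel columns grow to the right and rows downward; lengths in m; the calibration is good to about 2 mm. The wrist camera is an equidistant fisheye: a pixel r from the principal point sees the ray r / f radians off the axis. A picture is of the moment at which its call begins: read the wrist's pose just before it. There is no depth.
- ctrl.close_job(): hands the job in, once; it reports no verdict.
The state is a dict: "clock": time; "joint_pos": joint angles; "qvel": joint speeds; "tau": joint torques, N m; "tool_pos": TCP position; "orientation": TCP orientation; "force": force on the tool from outside, world axes, zero at the start; "moment": the same for the moment, N m; "opening": finger opening in m.
Only numpy, scipy, OpenCV 4.12 (cv2) and the standard library are available. Lean on these libraries where they do the work, as an engineer would, in place of code of your own. Each camera call takes 0.05 s, during which the arm holds its last target.

## Working session

There is one attempt and no reset: what is moved stays moved. The work goes in short steps, Python scripts to look and compute and a tool call to move; the robot and the scene stay as the last step left them, time stands still between calls to the robot, and variables do not carry over. Pictures are saved under pics/ and viewed, and the job is handed in when it is done.

Besides the shell and the picture viewer there is one more tool, called after "Emit:" as a command line: name --argument value ..., lists and objects as JSON in quotes. send_rows: Moves the arm, as the interface text tells. Its arguments: {"type":"object","properties":{"deltas":{"type":"array","items":{"type":"object","properties":{"dx":{"type":"number"},"dy":{"type":"number"},"dz":{"type":"number"},"ax":{"type":"number"},"ay":{"type":"number"},"az":{"type":"number"},"fingers":{"type":"number"}}}}},"required":["deltas"]}

```bash
mkdir -p pics; ls
cat > h.py <<'E'
import numpy as np, cv2
from plant import ctrl
from scipy.spatial.transform import Rotation as R
def snap(n,f):
    s=ctrl.snapshot(n); cv2.imwrite('pics/'+f,s['image']); return s
def ray(s,u,v):
    K=np.array([[s['fx'],0,s['cx']],[0,s['fy'],s['cy']],[0,0,1]])
    Rm=np.array(s['R']);t=np.array(s['t'])
    d=Rm.T@np.linalg.solve(K,[u,v,1.]); return -Rm.T@t,d/np.linalg.norm(d)
def onz(s,u,v,z):
    o,d=ray(s,u,v); return o+d*(z-o[2])/d[2]
def proj(s,X):
    c=np.array(s['R'])@np.array(X)+np.array(s['t']); return s['fx']*c[0]/c[2]+s['cx'],s['fy']*c[1]/c[2]+s['cy']
E
python3 - <<'E'
from h import *
import pickle
o=ctrl.get_obs();print(o)
for n in ['side','top','wrist']:
    s=snap(n,n+'0.png'); pickle.dump(s,open(n+'0.pkl','wb'))
    print(n,{k:v for k,v in s.items() if k!='image'})
E
```

```text
pics
{'clock': 0.0, 'joint_pos': array([-5.92942161e+01,  2.05916373e+01,  6.34012191e-01, -2.13158206e-02,
       -7.01371385e+01, -1.65063090e+01]), 'qvel': array([ 0.0583923 , -0.04417163,  0.03672306, -0.11982813,  0.03201854,
       -0.02886295]), 'tau': array([ 8.83466837e-04, -5.82719493e+01,  2.93070316e+01,  6.99725166e+00,
        7.11611530e-03, -1.54100935e-04]), 'tool_pos': array([ 0.16543913, -0.65393989,  0.25061844]), 'orientation': array([  4.56832242,  89.90314027, 108.76053826]), 'force': array([-0.1110809 , -0.65835469,  0.36339409]), 'moment': array([ 0.02164952, -0.00653292,  0.0583721 ]), 'opening': 0.08779220223859398}
side {'fx': 369.19439928939704, 'fy': 369.19439928939704, 'cx': 249.37608076344034, 'cy': 192.54480068145224, 'R': array([[-0.9074894 , -0.4200654 , -0.00283653],
       [-0.19185246,  0.42045715, -0.88679672],
       [ 0.37370526, -0.80421443, -0.46215099]]), 't': array([0.56679033, 0.24056008, 1.10595018])}
top {'fx': 411.7249087808794, 'fy': 411.7249087808794, 'cx': 259.3342357866551, 'cy': 196.2156794431632, 'R': array([[-1.86843676e-02, -9.99825343e-01,  4.21293044e-04],
       [-9.90229970e-01,  1.84468121e-02, -1.38218386e-01],
       [ 1.38186474e-01, -2.99970013e-03, -9.90401686e-01]]), 't': array([0.09494101, 0.60727883, 1.48622754])}
wrist {'fx': 297.3186396354542, 'fy': 297.3186396354542, 'cx': 256.474195137604, 'cy': 189.23540091367263, 'hand_eye': array([[-1.25901881e-04, -3.02980944e-01,  9.52996606e-01,
        -1.33620222e-01],
       [-2.96224949e-06, -9.52996614e-01, -3.02980947e-01,
         8.16244660e-02],
       [ 9.99999992e-01, -4.09688849e-05,  1.19086561e-04,
        -1.95627762e-04],
       [ 0.00000000e+00,  0.00000000e+00,  0.00000000e+00,
         1.00000000e+00]])}
```

View pics/side0.png

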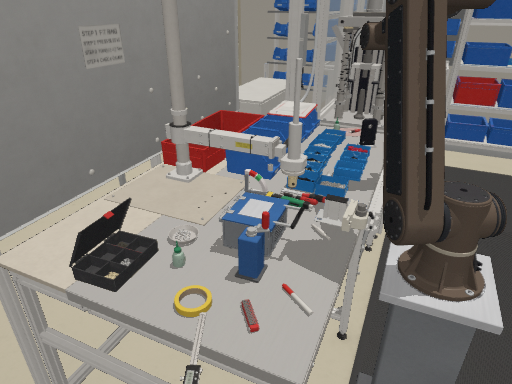

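View pics/top0.png

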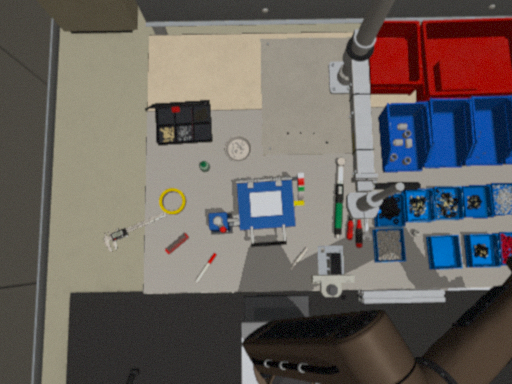

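View pics/wrist0.png

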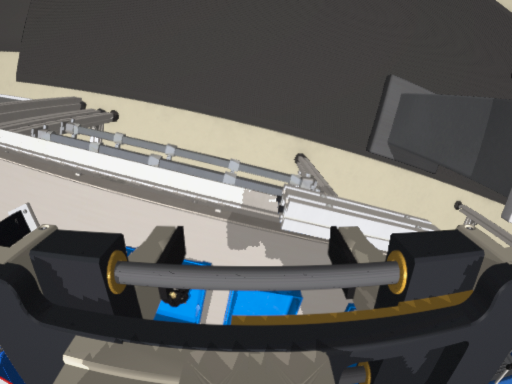

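Run:
```python
from h import *
a=cv2.imread('pics/top0.png')[140:300,140:380]; cv2.imwrite('pics/t0c.png',cv2.resize(a,None,fx=3.3,fy=3.3,interpolation=cv2.INTER_CUBIC))
a=cv2.imread('pics/side0.png')[150:340,150:360]; cv2.imwrite('pics/s0c.png',cv2.resize(a,None,fx=3.1,fy=3.1,interpolation=cv2.INTER_CUBIC))
```

```text
(no output)
```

View pics/t0c.png

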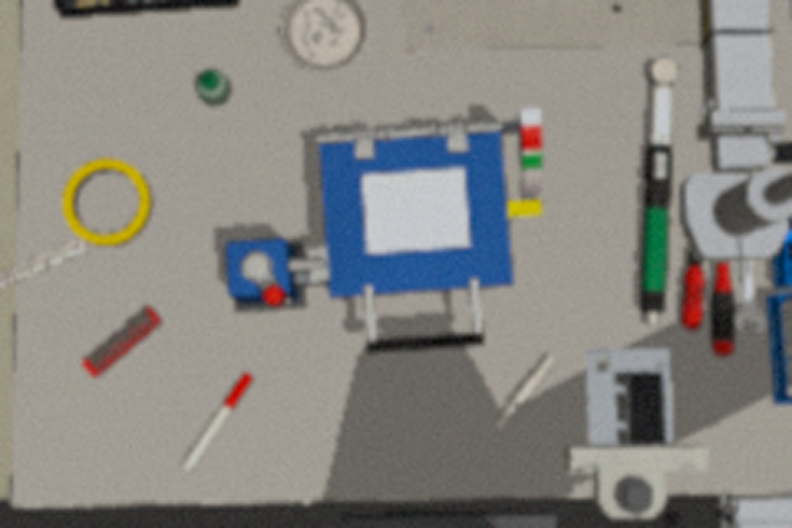

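View pics/s0c.png

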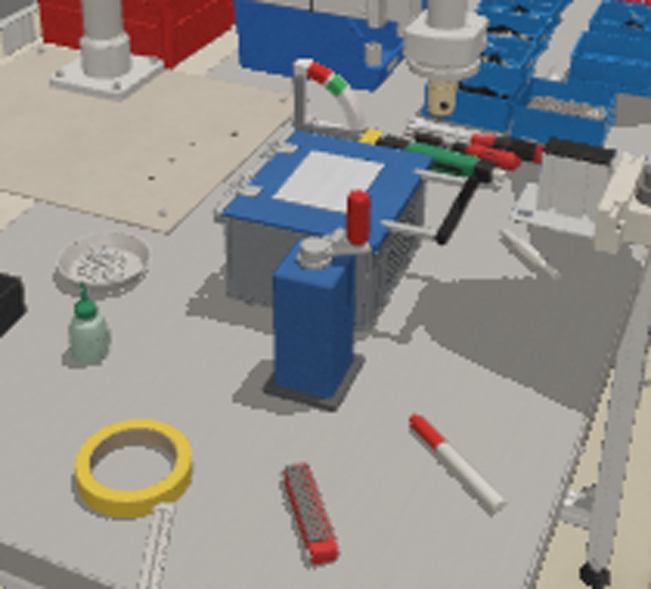

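Run:
```python
from h import *
import pickle
T=pickle.load(open('top0.pkl','rb'));S=pickle.load(open('side0.pkl','rb'))
def tri(a,b):
    o1,d1=ray(T,*a);o2,d2=ray(S,*b)
    A=np.stack([d1,-d2],1);x=np.linalg.lstsq(A,o2-o1,rcond=None)[0]
    p,q=o1+d1*x[0],o2+d2*x[1];return (p+q)/2,np.linalg.norm(p-q)
def red(s,box):
    im=s['image'].astype(int);m=((im[...,2]>140)&(im[...,1]<70)&(im[...,0]<70))
    k=np.zeros_like(m);k[box[1]:box[3],box[0]:box[2]]=1;ys,xs=np.nonzero(m&k);print(len(xs),xs.min(),xs.max(),ys.min(),ys.max());return xs.mean(),ys.mean()
kt=red(T,(215,222,232,236));ks=red(S,(255,205,275,235));print(kt,ks)
print('knob tri',tri(kt,ks)); print('knob top plane .19',onz(T,*kt,.195))
c=lambda u,v:(u/3.3+140,v/3.3+140); sc=lambda u,v:(u/3.1+150,v/3.1+150)
print('crankaxis',onz(T,*c(258,266),.150), 'tri',tri(c(258,266),sc(316,250)))
for p in [(368,345),(483,338)]: print('bar',onz(T,*c(*p),.115))
for p in [(320,143),(502,129),(514,284),(331,297)]: print('cover',onz(T,*c(*p),.115))
for p in [(227,240),(290,238),(291,298),(230,302)]: print('ped',onz(T,*c(*p),.136))
print('pointer',onz(T,*c(524,209),.115))
print('ttool tri', tri(c(775,200),sc(447,60)))
for z in (.25,.5): print(onz(T,*c(725,215),z), [onz(S,*sc(442,60),z)])
for X in [(0.4,-0.3,.25),(0.5,-0.3,.25)]: print(proj(T,X),proj(S,X))
```

```text
24 220 225 227 231
20 263 268 212 228
(np.float64(222.70833333333334), np.float64(229.0)) (np.float64(265.65), np.float64(214.05))
knob tri (array([0.47954773, 0.20638242, 0.1980036 ]), np.float64(0.0019108210587422485))
knob top plane .19 [0.4806354  0.20696252 0.195     ]
crankaxis [0.51232732 0.22618111 0.15      ] tri (array([0.51204508, 0.22634606, 0.1459697 ]), np.float64(0.0012977481034621647))
bar [0.4296689  0.11416438 0.115     ]
bar [ 0.43473511 -0.00717222  0.115     ]
cover [0.6464114  0.16230949 0.115     ]
cover [ 0.65805406 -0.03384439  0.115     ]
cover [ 0.49100902 -0.0416091   0.115     ]
cover [0.48087278 0.1525151  0.115     ]
ped [0.5413955  0.25994105 0.136     ]
ped [0.54227075 0.1938367  0.136     ]
ped [0.47939855 0.19330463 0.136     ]
ped [0.47642246 0.25692551 0.136     ]
pointer [ 0.57086019 -0.0547652   0.115     ]
ttool tri (array([ 0.57415765, -0.32843041,  0.10062109]), np.float64(0.006571952011193353))
[ 0.54517082 -0.23564691  0.25      ] [array([ 0.47437258, -0.00323444,  0.25      ])]
[ 0.51694654 -0.17365187  0.5       ] [array([0.30256151, 0.53746293, 0.5       ])]
(np.float64(382.5590689484563), np.float64(250.62199879502964)) (np.float64(337.3483969231494), np.float64(143.35557781015063))
(np.float64(380.66999346202863), np.float64(218.89235412500813)) (np.float64(311.4119782510373), np.float64(139.6581864347486))
```

Run:
```python
from h import *
import pickle
T=pickle.load(open('top0.pkl','rb'));S=pickle.load(open('side0.pkl','rb'))
print(onz(S,292,187,.04),onz(S,292,165,.15))
for X in [onz(S,292,187,.04)]:
  for z in (.04,.25,.55):
    X[2]=z; print(X,proj(T,X),proj(S,X))
```

```text
[ 0.5623833 -0.2857205  0.04     ] [ 0.5589142 -0.2586591  0.15     ]
[ 0.5623833 -0.2857205  0.04     ] (np.float64(359.24878383085456), np.float64(206.9032285404238)) (np.float64(292.0), np.float64(187.0))
[ 0.5623833 -0.2857205  0.25     ] (np.float64(375.0528537306637), np.float64(199.51798556221482)) (np.float64(294.73833831231264), np.float64(138.55605468447115))
[ 0.5623833 -0.2857205  0.55     ] (np.float64(408.80951712617696), np.float64(183.7434943779858)) (np.float64(299.36405093625564), np.float64(56.72256888322468))
```

Emit:
send_rows --deltas '[{"dz":40,"dx":-12,"fingers":1},{"dz":40,"dx":-12,"fingers":1},{"dz":40,"dx":-12,"fingers":1},{"dz":40,"dx":-12,"fingers":1},{"dz":40,"dx":-12,"fingers":1},{"dz":50,"dx":-12,"fingers":1},{"fingers":1}]'

```text
validation failed for argument at $.de...
```

Emit:
send_rows --deltas '[{"dx":-12,"dy":0,"dz":40,"ax":0,"ay":0,"az":0,"fingers":1}]'

```text
clock: 0.28
tool_pos: [0.1557, -0.6157, 0.2608]
orientation: [15.4, 89.8, 119.6]
force: [0.1, 0.8, 0.8]
opening: 0.0877
```

Emit:
send_rows --deltas '[{"dx":-12,"dy":0,"dz":40,"ax":0,"ay":0,"az":0,"fingers":1},{"dx":-12,"dy":0,"dz":40,"ax":0,"ay":0,"az":0,"fingers":1},{"dx":-12,"dy":0,"dz":40,"ax":0,"ay":0,"az":0,"fingers":1},{"dx":-12,"dy":0,"dz":40,"ax":0,"ay":0,"az":0,"fingers":1},{"dx":-12,"dy":0,"dz":50,"ax":0,"ay":0,"az":0,"fingers":1},{"dx":0,"dy":0,"dz":0,"ax":0,"ay":0,"az":0,"fingers":1}]'

```text
clock: 1.02
tool_pos: [0.1034, -0.41, 0.3253]
orientation: [-150.6, 89.8, -46.3]
force: [0.2, -1.9, -0.5]
opening: 0.0878
```

Emit:
send_rows --deltas '[{"dx":0,"dy":-55,"dz":3.6,"ax":-1.5,"ay":0,"az":0,"fingers":1},{"dx":0,"dy":-55,"dz":3.6,"ax":-1.5,"ay":0,"az":0,"fingers":1},{"dx":0,"dy":-55,"dz":3.6,"ax":-1.5,"ay":0,"az":0,"fingers":1},{"dx":0,"dy":-55,"dz":3.6,"ax":-1.5,"ay":0,"az":0,"fingers":1}]'

```text
clock: 1.52
tool_pos: [0.2963, -0.3048, 0.3232]
orientation: [30.3, 90.0, 164.7]
force: [0.4, -0.6, 0.5]
opening: 0.0877
```

Run:
```python
from h import *
o=ctrl.get_obs();print(o['joint_pos'],o['tool_pos'])
a=snap('side','s1.png')['image'];b=snap('top','t1.png')['image']
cv2.imwrite('pics/b1.png',cv2.resize(np.hstack([a,b]),(800,300)))
```

```text
[-1.89805850e+01 -6.50546122e+00 -2.15475968e+01  2.26845904e-03
 -7.49915590e+01 -2.65966437e+01] [ 0.29633662 -0.30476684  0.32317494]
```

View pics/b1.png

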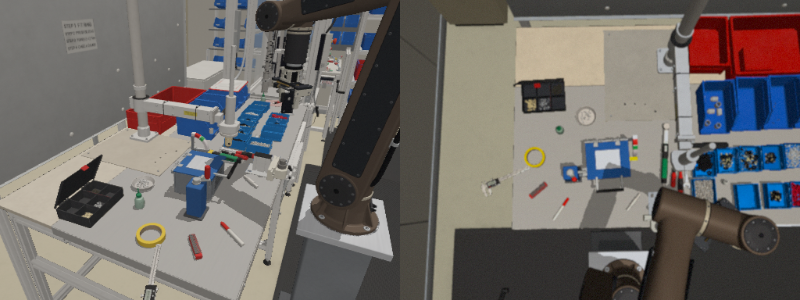

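Emit:
send_rows --deltas '[{"dx":0,"dy":-55,"dz":3.6,"ax":-1.5,"ay":0,"az":0,"fingers":1},{"dx":0,"dy":-55,"dz":3.6,"ax":-1.5,"ay":0,"az":0,"fingers":1},{"dx":0,"dy":-55,"dz":3.6,"ax":-1.5,"ay":0,"az":0,"fingers":1},{"dx":0,"dy":-55,"dz":3.6,"ax":-1.5,"ay":0,"az":0,"fingers":1},{"dx":0,"dy":-55,"dz":3.6,"ax":-1.5,"ay":0,"az":0,"fingers":1},{"dx":0,"dy":-55,"dz":3.6,"ax":-1.5,"ay":0,"az":0,"fingers":1},{"dx":0,"dy":0,"dz":0,"ax":0,"ay":0,"az":0,"fingers":1}]'

```text
clock: 2.5
tool_pos: [0.4228, -0.0066, 0.3231]
orientation: [4.3, 90.0, -176.2]
force: [-0.8, -0.8, 0.1]
opening: 0.0876
```

Run:
```python
from h import *
import pickle
o=ctrl.get_obs();print(o['joint_pos'],o['tool_pos'],o['orientation'], (R.from_euler('xyz',o['orientation'],degrees=True).as_matrix()).round(3))
s=snap('wrist','w1.png');pickle.dump((o,s),open('w1.pkl','wb'))
```

```text
[ 2.60677792e+01 -6.74457984e+00 -2.17483609e+01 -1.46132045e-02
 -7.50307322e+01 -2.65163284e+01] [ 0.42281938 -0.00658124  0.32313043] [   4.27332713   89.9627115  -176.17900084] [[-0.001 -0.008 -1.   ]
 [-0.    -1.     0.008]
 [-1.     0.     0.001]]
```

View pics/w1.png

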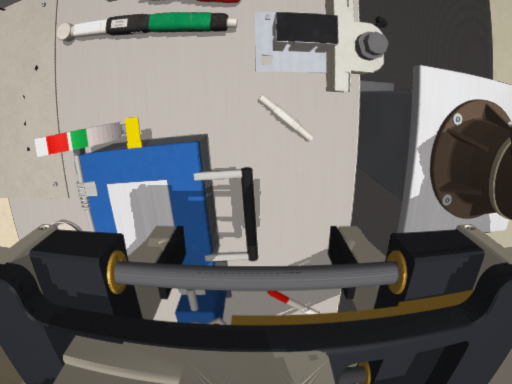

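```bash
cat >> h.py <<'E'
def wray(o,s,u,v):
    x,y=(u-s['cx'])/s['fx'],(v-s['cy'])/s['fy'];r=np.hypot(x,y)
    d=np.array([x/r*np.sin(r),y/r*np.sin(r),np.cos(r)]) if r>0 else np.array([0,0,1.])
    H=np.array(s['hand_eye']);Rt=R.from_euler('xyz',o['orientation'],degrees=True).as_matrix()
    return Rt@H[:3,3]+o['tool_pos'],Rt@H[:3,:3]@d
def wonz(o,s,u,v,z):
    p,d=wray(o,s,u,v);return p+d*(z-p[2])/d[2]
E
python3 - <<'E'
from h import *
import pickle
o,s=pickle.load(open('w1.pkl','rb'))
for p in [(248,170),(253,258)]: print('bar',wonz(o,s,*p,.115))
for p in [(207,138),(211,265),(77,150),(133,133)]: print('cover',wonz(o,s,*p,.115))
E
```

```text
bar [ 0.43356132 -0.00429612  0.115     ]
bar [0.42908789 0.11545281 0.115     ]
cover [ 0.48083808 -0.04340262  0.115     ]
cover [0.48623872 0.12699868 0.115     ]
cover [ 0.66067877 -0.03672089  0.115     ]
cover [ 0.57356362 -0.0534377   0.115     ]
```

Emit:
send_rows --deltas '[{"dx":5,"dy":-42,"dz":-11,"ax":0,"ay":0,"az":0,"fingers":1},{"dx":15,"dy":-42,"dz":-11,"ax":0,"ay":0,"az":0,"fingers":1},{"dx":15,"dy":-42,"dz":-11,"ax":0,"ay":0,"az":0,"fingers":1},{"dx":15,"dy":-42,"dz":-11,"ax":0,"ay":0,"az":0,"fingers":1},{"dx":15,"dy":-42,"dz":-11,"ax":0,"ay":0,"az":0,"fingers":1},{"dx":0,"dy":-2,"dz":-1,"ax":0,"ay":0,"az":0,"fingers":1},{"dx":0,"dy":0,"dz":0,"ax":0,"ay":0,"az":0,"fingers":1}]'

```text
clock: 3.42
tool_pos: [0.4816, 0.2007, 0.2581]
orientation: [51.4, 89.9, -129.5]
force: [0.3, 0.6, 1.0]
opening: 0.0876
```

Run:
```python
from h import *
o=ctrl.get_obs();print(o['joint_pos'],o['tool_pos'],o['orientation'])
a=snap('side','s2.png')['image']
cv2.imwrite('pics/s2c.png',cv2.resize(a[100:300,170:380],None,fx=3,fy=3,interpolation=cv2.INTER_CUBIC))
```

```text
[ 4.41914986e+01  5.82497288e+00 -1.78491245e+01  8.90103049e-03
 -6.63999952e+01 -4.50930130e+01] [0.48162406 0.20065157 0.25812921] [  51.37164973   89.92546009 -129.52629591]
```

View pics/s2c.png

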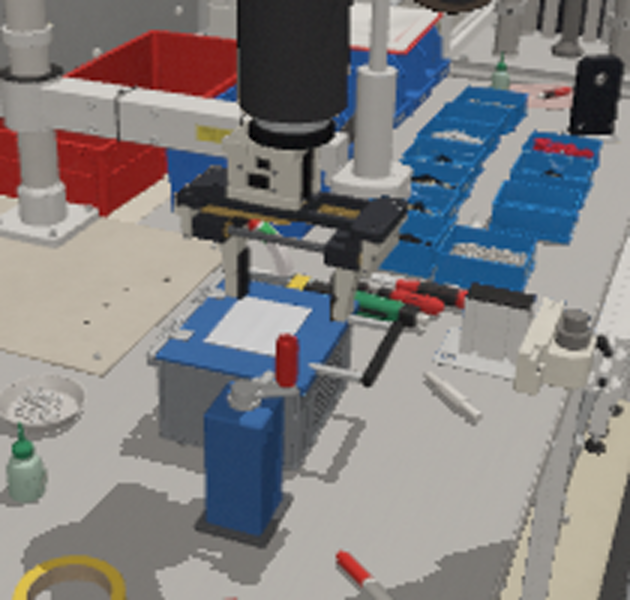

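Run:
```python
from h import *
import pickle
S=pickle.load(open('side0.pkl','rb'))
for X in [(.4816,.2007,.233),(.4816+.044,.2007,.233),(.4816-.044,.2007,.233),(.479,.2055,.203)]:
  u,v=proj(S,X);print(X,(u-170)*3,(v-100)*3)
```

```text
(0.4816, 0.2007, 0.233) 286.8994317010489 305.8741091056392
(0.5256, 0.2007, 0.233) 243.3225586263941 296.3762052908371
(0.4376, 0.2007, 0.233) 331.90880845192555 315.6842377583225
(0.479, 0.2055, 0.203) 286.9323729042929 337.06586058561004
```

Emit:
send_rows --deltas '[{"dx":10,"dy":-5,"dz":2.5,"ax":0,"ay":0,"az":0,"fingers":1},{"dx":25,"dy":0,"dz":0,"ax":0,"ay":0,"az":0,"fingers":1},{"dx":25,"dy":0,"dz":0,"ax":0,"ay":0,"az":0,"fingers":1},{"dx":8,"dy":0,"dz":0,"ax":0,"ay":0,"az":0,"fingers":0.8},{"dx":0,"dy":0,"dz":0,"ax":0,"ay":0,"az":0,"fingers":0},{"dx":0,"dy":0,"dz":0,"ax":0,"ay":0,"az":0,"fingers":0},{"dx":0,"dy":0,"dz":0,"ax":0,"ay":0,"az":0,"fingers":0},{"dx":0,"dy":0,"dz":0,"ax":0,"ay":0,"az":0,"fingers":0}]'

```text
clock: 4.47
tool_pos: [0.4789, 0.207, 0.1911]
orientation: [-136.8, 89.9, 42.4]
force: [0.4, 0.1, 0.2]
opening: 0.043
```

Run:
```python
from h import *
o=ctrl.get_obs();print(o['tool_pos'],o['opening'],o['force'])
a=snap('side','s3.png')['image']
cv2.imwrite('pics/s3c.png',cv2.resize(a[100:300,170:380],None,fx=3,fy=3,interpolation=cv2.INTER_CUBIC))
```

```text
[0.47893428 0.20696191 0.1910602 ] 0.04300257681862054 [0.40469209 0.05542407 0.22563287]
```

View pics/s3c.png

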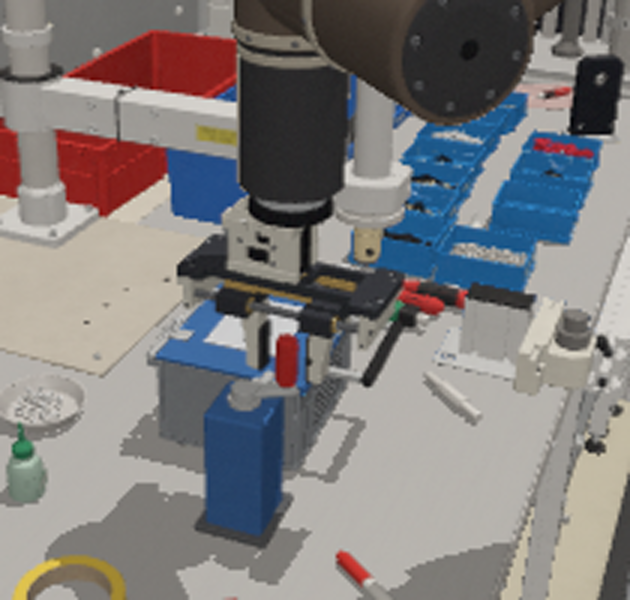

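Emit:
send_rows --deltas '[{"dx":0,"dy":0,"dz":0,"ax":0,"ay":0,"az":0,"fingers":0},{"dx":0,"dy":0,"dz":0,"ax":0,"ay":0,"az":0,"fingers":0},{"dx":0,"dy":0,"dz":0,"ax":0,"ay":0,"az":0,"fingers":0},{"dx":0,"dy":0,"dz":0,"ax":0,"ay":0,"az":0,"fingers":0}]'

```text
clock: 5.03
tool_pos: [0.4789, 0.2069, 0.1906]
orientation: [-149.8, 90.0, 29.4]
force: [0.9, 0.5, 0.0]
opening: 0.0215
```

Run:
```python
from h import *
o=ctrl.get_obs();print(o['tool_pos'],o['opening'],o['force'],o['moment'])
a=snap('side','s4.png')['image']
cv2.imwrite('pics/s4c.png',cv2.resize(a[190:260,220:300],None,fx=7,fy=7,interpolation=cv2.INTER_CUBIC))
```

```text
[0.47894515 0.20694097 0.1906389 ] 0.021463884634588832 [0.93263382 0.49230837 0.02966586] [ 0.26568157 -0.23737215  0.02528489]
```

View pics/s4c.png

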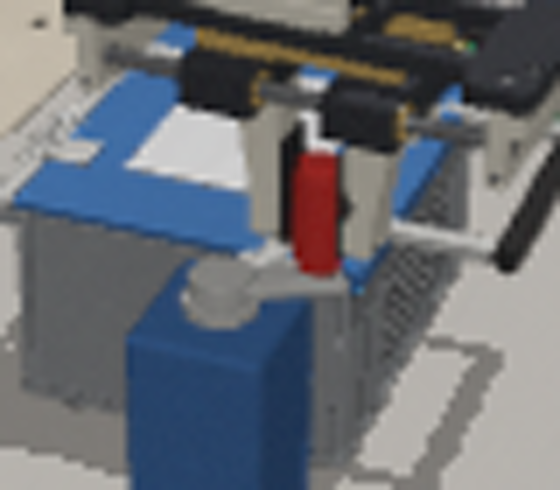

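```bash
cat >> h.py <<'E'
def circ(tcur,A,th0,dth,n,phi=None):
    # rows from current pos tcur (commanded/measured) along circle about A
    o=ctrl.get_obs(); M=R.from_euler('xyz',o['orientation'],degrees=True).as_matrix()
    p=np.array(tcur[:2])
    for i in range(1,n+1):
        t=np.radians(th0+dth*i); q=np.array(A)-.04*np.array([np.cos(t),np.sin(t)])
        d=np.append(q-p,0); print(i,'dy %.1f dz %.1f'%(1e3*M[:,1]@d,1e3*M[:,2]@d)); p=q
E
python3 - <<'E'
from h import *
k=np.array([.479,.207]);t=np.radians(30.7);A=k+.04*np.array([np.cos(t),np.sin(t)]);print(A)
circ(k,A,30.7,15,24)
E
```

```text
[0.51339409 0.22742172]
1 dy 8.1 dz -6.6
2 dy 6.1 dz -8.4
3 dy 3.7 dz -9.7
4 dy 1.1 dz -10.4
5 dy -1.6 dz -10.3
6 dy -4.2 dz -9.5
7 dy -6.6 dz -8.1
8 dy -8.4 dz -6.1
9 dy -9.7 dz -3.7
10 dy -10.4 dz -1.1
11 dy -10.3 dz 1.6
12 dy -9.5 dz 4.2
13 dy -8.1 dz 6.6
14 dy -6.1 dz 8.4
15 dy -3.7 dz 9.7
16 dy -1.1 dz 10.4
17 dy 1.6 dz 10.3
18 dy 4.2 dz 9.5
19 dy 6.6 dz 8.1
20 dy 8.4 dz 6.1
21 dy 9.7 dz 3.7
22 dy 10.4 dz 1.1
23 dy 10.3 dz -1.6
24 dy 9.5 dz -4.2
```

Emit:
send_rows --deltas '[{"dx":0,"dy":8.1,"dz":-6.6,"ax":0,"ay":0,"az":0,"fingers":0},{"dx":0,"dy":6.1,"dz":-8.4,"ax":0,"ay":0,"az":0,"fingers":0},{"dx":0,"dy":3.7,"dz":-9.7,"ax":0,"ay":0,"az":0,"fingers":0},{"dx":0,"dy":1.1,"dz":-10.4,"ax":0,"ay":0,"az":0,"fingers":0},{"dx":0,"dy":0,"dz":0,"ax":0,"ay":0,"az":0,"fingers":0}]'

```text
clock: 5.7
tool_pos: [0.5152, 0.1879, 0.1906]
orientation: [-130.7, 89.9, 48.5]
force: [1.1, 5.5, 0.5]
opening: 0.0211
```

Run:
```python
from h import *
o=ctrl.get_obs();print(o['tool_pos'],o['opening'],o['force'],o['moment'])
a=snap('side','s5.png')['image']
cv2.imwrite('pics/s5c.png',cv2.resize(a[190:260,220:300],None,fx=7,fy=7,interpolation=cv2.INTER_CUBIC))
```

```text
[0.51516627 0.18786381 0.19063197] 0.021113948448485978 [1.08522991 5.4549092  0.50426563] [ 2.14133472 -0.05412768 -0.01270996]
```

View pics/s5c.png

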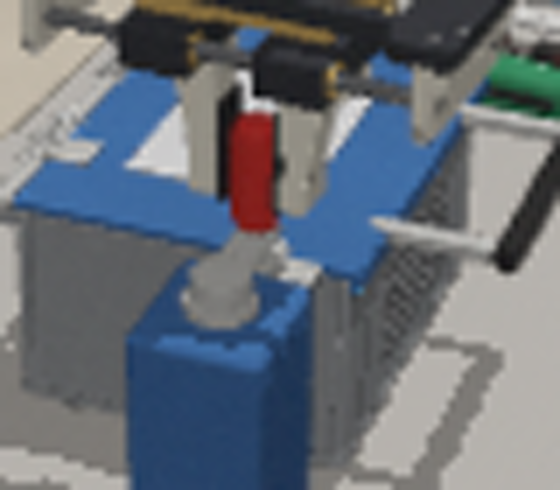

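Emit:
send_rows --deltas '[{"dx":0,"dy":-3.2,"dz":-10.3,"ax":0,"ay":0,"az":0,"fingers":0},{"dx":0,"dy":-4.2,"dz":-9.5,"ax":0,"ay":0,"az":0,"fingers":0},{"dx":0,"dy":-6.6,"dz":-8.1,"ax":0,"ay":0,"az":0,"fingers":0},{"dx":0,"dy":-8.4,"dz":-6.1,"ax":0,"ay":0,"az":0,"fingers":0},{"dx":0,"dy":-9.7,"dz":-3.7,"ax":0,"ay":0,"az":0,"fingers":0},{"dx":0,"dy":-10.4,"dz":-1.1,"ax":0,"ay":0,"az":0,"fingers":0}]'

```text
clock: 6.5
tool_pos: [0.5531, 0.2298, 0.1905]
orientation: [50.5, 90.0, -130.3]
force: [-4.1, -1.9, 5.9]
opening: 0.021
```

Run:
```python
from h import *
o=ctrl.get_obs();print(o['tool_pos'],o['opening'],o['force'],o['moment'])
a=snap('side','s6.png')['image']
cv2.imwrite('pics/s6c.png',cv2.resize(a[190:260,220:300],None,fx=7,fy=7,interpolation=cv2.INTER_CUBIC))
```

```text
[0.55305303 0.22979655 0.19052279] 0.02099781442919694 [-4.13654735 -1.88424862  5.93883708] [-0.56678872  1.88526499 -0.05537647]
```

View pics/s6c.png

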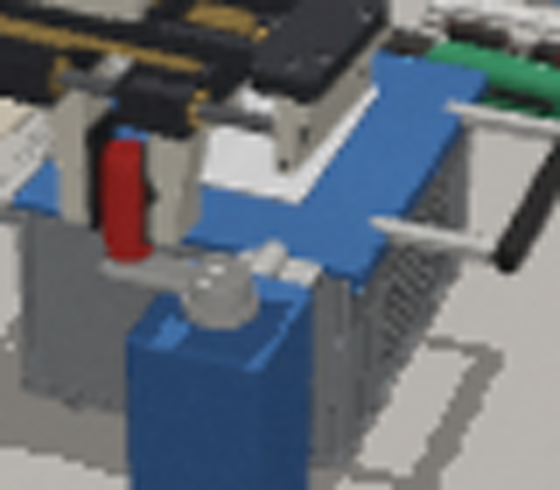

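Emit:
send_rows --deltas '[{"dx":0,"dy":-10.3,"dz":2.6,"ax":0,"ay":0,"az":0,"fingers":0},{"dx":0,"dy":-9.5,"dz":4.2,"ax":0,"ay":0,"az":0,"fingers":0},{"dx":0,"dy":-8.1,"dz":6.6,"ax":0,"ay":0,"az":0,"fingers":0},{"dx":0,"dy":-6.1,"dz":8.4,"ax":0,"ay":0,"az":0,"fingers":0},{"dx":0,"dy":-3.7,"dz":9.7,"ax":0,"ay":0,"az":0,"fingers":0},{"dx":0,"dy":-1.1,"dz":10.4,"ax":0,"ay":0,"az":0,"fingers":0}]'

```text
clock: 7.3
tool_pos: [0.5108, 0.2681, 0.1905]
orientation: [73.8, 89.9, -107.0]
force: [2.6, -8.4, 4.2]
opening: 0.021
```

Run:
```python
from h import *
o=ctrl.get_obs();print(o['tool_pos'],o['opening'],o['force'],o['moment'])
a=snap('side','s7.png')['image']
cv2.imwrite('pics/s7c.png',cv2.resize(a[190:260,220:300],None,fx=7,fy=7,interpolation=cv2.INTER_CUBIC))
```

```text
[0.51076486 0.26812547 0.19053845] 0.021021955382288522 [ 2.6312908  -8.44868484  4.17259897] [-2.92181586e+00 -5.57697578e-01  5.90388861e-04]
```

View pics/s7c.png

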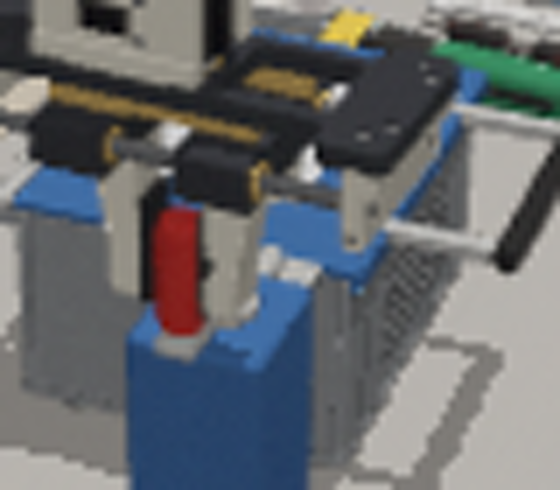

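Emit:
send_rows --deltas '[{"dx":0,"dy":2.9,"dz":10.3,"ax":0,"ay":0,"az":0,"fingers":0},{"dx":0,"dy":4.2,"dz":9.5,"ax":0,"ay":0,"az":0,"fingers":0},{"dx":0,"dy":6.6,"dz":8.1,"ax":0,"ay":0,"az":0,"fingers":0},{"dx":0,"dy":8.4,"dz":6.1,"ax":0,"ay":0,"az":0,"fingers":0},{"dx":0,"dy":9.7,"dz":3.7,"ax":0,"ay":0,"az":0,"fingers":0},{"dx":0,"dy":10.4,"dz":1.1,"ax":0,"ay":0,"az":0,"fingers":0}]'

```text
clock: 8.1
tool_pos: [0.4728, 0.2273, 0.1907]
orientation: [-136.2, 89.8, 43.0]
force: [10.8, 2.1, -6.8]
opening: 0.0211
```

Emit:
send_rows --deltas '[{"dx":0,"dy":10.3,"dz":-2.6,"ax":0,"ay":0,"az":0,"fingers":0},{"dx":0,"dy":9.4,"dz":-4.2,"ax":0,"ay":0,"az":0,"fingers":0},{"dx":0,"dy":8.0,"dz":-6.5,"ax":0,"ay":0,"az":0,"fingers":0},{"dx":0,"dy":6.0,"dz":-8.3,"ax":0,"ay":0,"az":0,"fingers":0},{"dx":0,"dy":3.7,"dz":-9.6,"ax":0,"ay":0,"az":0,"fingers":0},{"dx":0,"dy":1.1,"dz":-10.3,"ax":0,"ay":0,"az":0,"fingers":0}]'

```text
clock: 8.85
tool_pos: [0.5139, 0.1878, 0.1906]
orientation: [-25.8, 90.0, 153.4]
force: [-3.1, 5.7, 1.6]
opening: 0.0214
```

Run:
```python
from h import *
o=ctrl.get_obs();print(o['tool_pos'],o['opening'],o['force'],o['moment'])
a=snap('side','s8.png')['image']
cv2.imwrite('pics/s8c.png',cv2.resize(a[190:260,220:300],None,fx=7,fy=7,interpolation=cv2.INTER_CUBIC))
```

```text
[0.51387716 0.187797   0.1905899 ] 0.02143661408824067 [-3.08021061  5.69209603  1.61512897] [2.15301197 0.7075654  0.0331252 ]
```

View pics/s8c.png

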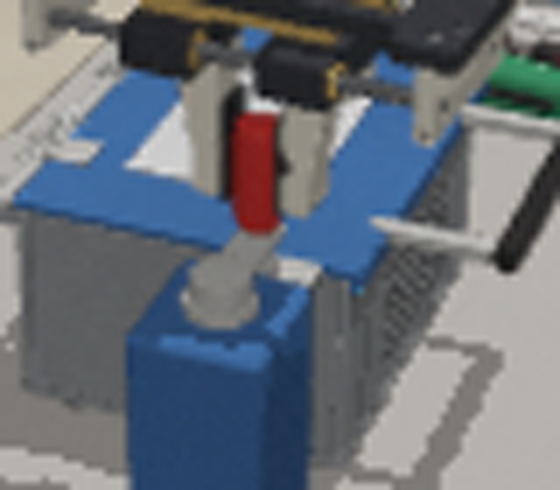

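Emit:
send_rows --deltas '[{"dx":0,"dy":-2.2,"dz":-10.2,"ax":0,"ay":0,"az":0,"fingers":0},{"dx":0,"dy":-4.1,"dz":-9.4,"ax":0,"ay":0,"az":0,"fingers":0},{"dx":0,"dy":-6.5,"dz":-8.0,"ax":0,"ay":0,"az":0,"fingers":0},{"dx":0,"dy":-8.3,"dz":-6.0,"ax":0,"ay":0,"az":0,"fingers":0},{"dx":0,"dy":-9.6,"dz":-3.7,"ax":0,"ay":0,"az":0,"fingers":0},{"dx":0,"dy":-10.3,"dz":-1.1,"ax":0,"ay":0,"az":0,"fingers":0},{"dx":0,"dy":-10.2,"dz":1.6,"ax":0,"ay":0,"az":0,"fingers":0},{"dx":0,"dy":-9.4,"dz":4.2,"ax":0,"ay":0,"az":0,"fingers":0},{"dx":0,"dy":-8.0,"dz":6.5,"ax":0,"ay":0,"az":0,"fingers":0},{"dx":0,"dy":-6.0,"dz":8.3,"ax":0,"ay":0,"az":0,"fingers":0},{"dx":0,"dy":-3.7,"dz":9.6,"ax":0,"ay":0,"az":0,"fingers":0},{"dx":0,"dy":-1.1,"dz":10.3,"ax":0,"ay":0,"az":0,"fingers":0}]'

```text
clock: 10.4
tool_pos: [0.5112, 0.2679, 0.1906]
orientation: [-69.4, 90.0, 109.8]
force: [0.6, 2.2, 3.3]
opening: 0.0213
```

Emit:
send_rows --deltas '[{"dx":0,"dy":1.6,"dz":10.2,"ax":0,"ay":0,"az":0,"fingers":0},{"dx":0,"dy":4.1,"dz":9.4,"ax":0,"ay":0,"az":0,"fingers":0},{"dx":0,"dy":6.5,"dz":8.0,"ax":0,"ay":0,"az":0,"fingers":0},{"dx":0,"dy":8.3,"dz":6.0,"ax":0,"ay":0,"az":0,"fingers":0},{"dx":0,"dy":9.6,"dz":3.7,"ax":0,"ay":0,"az":0,"fingers":0},{"dx":0,"dy":7,"dz":0.8,"ax":0,"ay":0,"az":0,"fingers":0}]'

```text
clock: 11.15
tool_pos: [0.473, 0.2295, 0.1906]
orientation: [45.3, 89.9, -135.5]
force: [-1.6, 0.9, 4.2]
opening: 0.021
```

Run:
```python
from h import *
o=ctrl.get_obs();print(o['tool_pos'],o['opening'],o['force'],o['moment'])
a=snap('side','s9.png')['image']
cv2.imwrite('pics/s9c.png',cv2.resize(a[190:260,220:300],None,fx=7,fy=7,interpolation=cv2.INTER_CUBIC))
```

```text
[0.47301363 0.22950489 0.19055864] 0.021031731218409136 [-1.59050239  0.92702633  4.18900417] [0.53851893 0.47510412 0.01623547]
```

View pics/s9c.png

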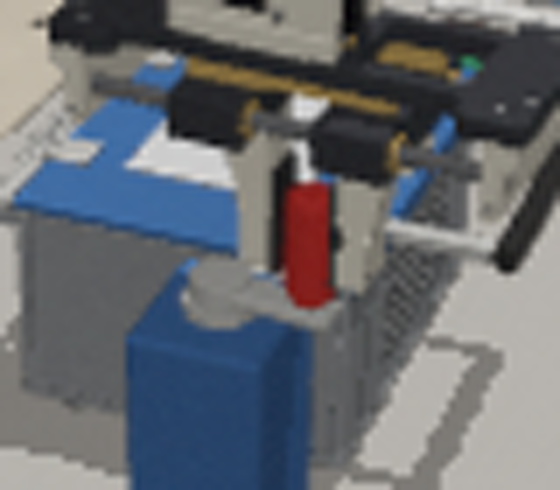

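Emit:
send_rows --deltas '[{"dx":0,"dy":2.5,"dz":0,"ax":0,"ay":0,"az":0,"fingers":0},{"dx":0,"dy":2,"dz":0,"ax":0,"ay":0,"az":0,"fingers":0},{"dx":0,"dy":0,"dz":0,"ax":0,"ay":0,"az":0,"fingers":0}]'

```text
clock: 11.58
tool_pos: [0.4731, 0.2258, 0.1905]
orientation: [16.2, 89.9, -164.6]
force: [-3.3, 2.0, 7.3]
opening: 0.0213
```

Emit:
send_rows --deltas '[{"dx":0,"dy":2,"dz":0,"ax":0,"ay":0,"az":0,"fingers":0},{"dx":0,"dy":2,"dz":0,"ax":0,"ay":0,"az":0,"fingers":0},{"dx":0,"dy":0,"dz":0,"ax":0,"ay":0,"az":0,"fingers":0}]'

```text
clock: 11.95
tool_pos: [0.4732, 0.2253, 0.1906]
orientation: [-92.0, 89.7, 87.2]
force: [-7.7, 17.4, 4.6]
opening: 0.0213
```

Emit:
send_rows --deltas '[{"dx":0,"dy":-3.5,"dz":0,"ax":0,"ay":0,"az":0,"fingers":0},{"dx":0,"dy":0,"dz":0,"ax":0,"ay":0,"az":0,"fingers":0.6},{"dx":0,"dy":0,"dz":0,"ax":0,"ay":0,"az":0,"fingers":0.6},{"dx":0,"dy":0,"dz":0,"ax":0,"ay":0,"az":0,"fingers":0.6},{"dx":0,"dy":0,"dz":0,"ax":0,"ay":0,"az":0,"fingers":0.6},{"dx":-10,"dy":0,"dz":0,"ax":0,"ay":0,"az":0,"fingers":0.6},{"dx":-25,"dy":0,"dz":0,"ax":0,"ay":0,"az":0,"fingers":0.6},{"dx":-25,"dy":0,"dz":0,"ax":0,"ay":0,"az":0,"fingers":0.5},{"dx":0,"dy":0,"dz":0,"ax":0,"ay":0,"az":0,"fingers":0.45}]'

```text
clock: 13.08
tool_pos: [0.4745, 0.2265, 0.2533]
orientation: [-140.5, 89.7, 38.7]
force: [0.2, -0.2, -0.7]
opening: 0.0413
```

Run:
```python
from h import *
o=ctrl.get_obs();print(o['tool_pos'],o['opening'],o['force'],o['orientation'])
a=snap('side','s10.png')['image']
cv2.imwrite('pics/s10c.png',cv2.resize(a[120:300,170:380],None,fx=3.5,fy=3.3,interpolation=cv2.INTER_CUBIC))
M=R.from_euler('xyz',o['orientation'],degrees=True).as_matrix()
print(M.round(3), (M.T@(np.array([.4317,.0545,.19])-o['tool_pos'])*1e3).round(1))
```

```text
[0.4745308  0.22647769 0.25331983] 0.04129140856087436 [ 0.17526118 -0.19679395 -0.73525703] [-140.50964021   89.73955051   38.70277105]
[[ 0.004 -0.014 -1.   ]
 [ 0.003 -1.     0.014]
 [-1.    -0.003 -0.004]] [ 62.7 172.7  40.7]
```

View pics/s10c.png

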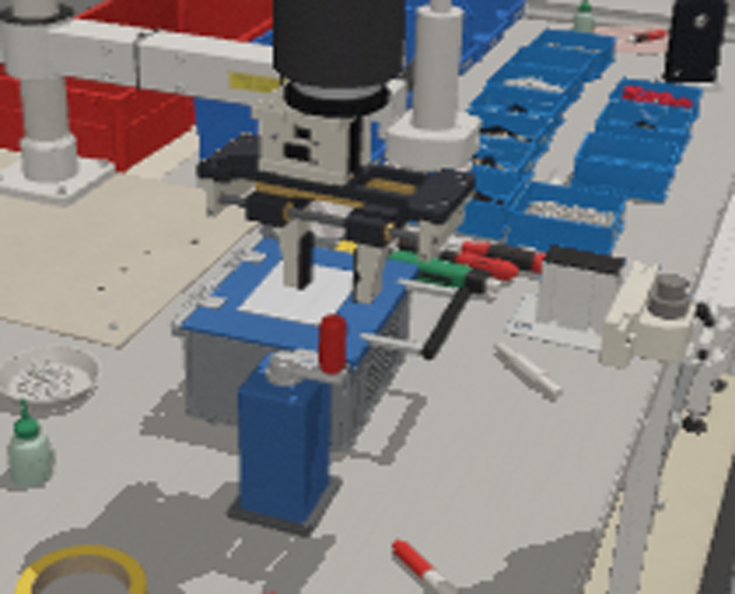

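Emit:
send_rows --deltas '[{"dx":0,"dy":35,"dz":8,"ax":0,"ay":0,"az":0,"fingers":0.45},{"dx":0,"dy":35,"dz":8,"ax":0,"ay":0,"az":0,"fingers":0.45},{"dx":10,"dy":35,"dz":8,"ax":0,"ay":0,"az":0,"fingers":0.45},{"dx":20,"dy":35,"dz":8,"ax":0,"ay":0,"az":0,"fingers":0.45},{"dx":20,"dy":33,"dz":9,"ax":0,"ay":0,"az":0,"fingers":0.45},{"dx":10,"dy":0,"dz":0,"ax":-0.6,"ay":0,"az":0,"fingers":0.45},{"dx":0,"dy":0,"dz":0,"ax":0,"ay":0,"az":0,"fingers":0.45}]'

```text
clock: 14.0
tool_pos: [0.4294, 0.0527, 0.1897]
orientation: [25.2, 89.9, -152.7]
force: [0.1, -0.6, 1.0]
opening: 0.0395
```

Run:
```python
from h import *
o=ctrl.get_obs();print(o['tool_pos'],o['opening'],o['force'],o['orientation'],o['joint_pos'])
a=snap('side','s11.png')['image'];b=snap('wrist','w11.png')['image']
cv2.imwrite('pics/s11c.png',cv2.resize(a[120:300,170:380],None,fx=3.5,fy=3.3,interpolation=cv2.INTER_CUBIC))
M=R.from_euler('xyz',o['orientation'],degrees=True).as_matrix()
print(M.round(3), (M.T@(np.array([.4317,.0545,.121])-o['tool_pos'])*1e3).round(1))
```

```text
[0.42938654 0.0526854  0.18974538] 0.03946964153749783 [ 0.09928263 -0.63586492  0.96099907] [  25.16824783   89.88502022 -152.69853424] [ 3.33026242e+01  2.91997179e-01 -3.34585935e+01 -1.44383639e-02
 -5.63637598e+01 -3.11613966e+01]
[[-0.002  0.037 -0.999]
 [-0.001 -0.999 -0.037]
 [-1.     0.001  0.002]] [68.7 -1.8 -2.5]
```

View pics/s11c.png

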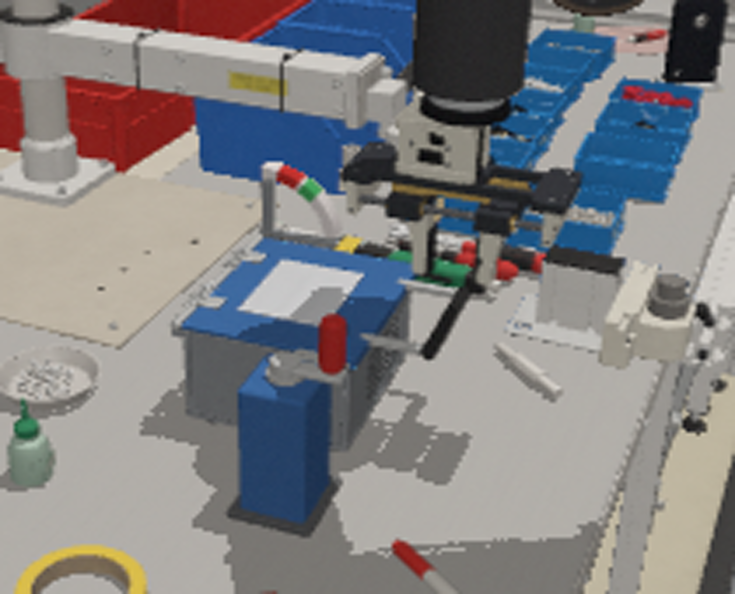

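View pics/w11.png

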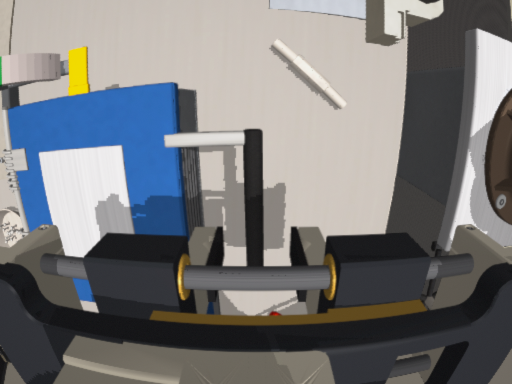

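Emit:
send_rows --deltas '[{"dx":15,"dy":-1.5,"dz":-1.5,"ax":0,"ay":0,"az":0,"fingers":0.45},{"dx":22,"dy":0,"dz":0,"ax":0,"ay":0,"az":0,"fingers":0.45},{"dx":22,"dy":0,"dz":0,"ax":0,"ay":0,"az":0,"fingers":0.45},{"dx":10,"dy":0,"dz":0,"ax":0,"ay":0,"az":0,"fingers":0.45},{"dx":0,"dy":0,"dz":0,"ax":0,"ay":0,"az":0,"fingers":0.45}]'

```text
clock: 14.72
tool_pos: [0.4316, 0.0551, 0.1215]
orientation: [36.6, 89.9, -141.2]
force: [-0.2, 0.8, 1.3]
opening: 0.0394
```

Run:
```python
from h import *
o=ctrl.get_obs();print(o['tool_pos'],o['opening'],o['force'])
a=snap('side','s12.png')['image']
cv2.imwrite('pics/s12c.png',cv2.resize(a[150:270,220:360],None,fx=5,fy=5,interpolation=cv2.INTER_CUBIC))
```

```text
[0.43157326 0.05510354 0.12145614] 0.03942887264493952 [-0.20588668  0.7778169   1.2565249 ]
```

View pics/s12c.png

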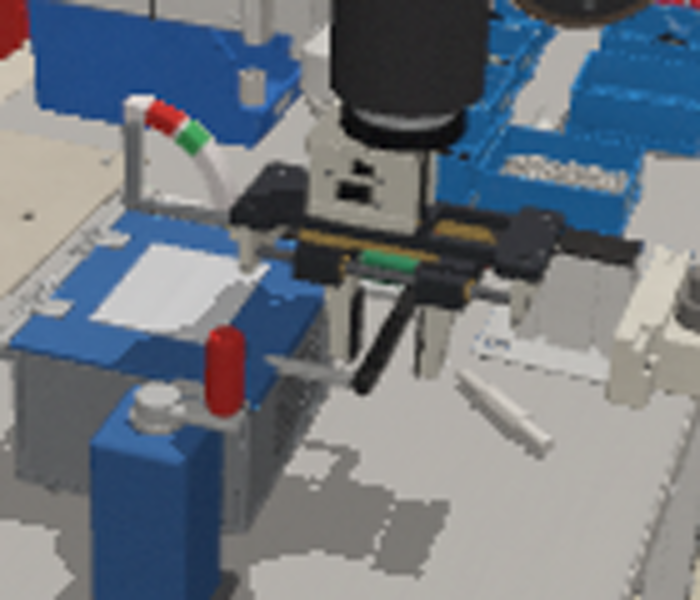

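Emit:
send_rows --deltas '[{"dx":0,"dy":0,"dz":0,"ax":0,"ay":0,"az":0,"fingers":0},{"dx":0,"dy":0,"dz":0,"ax":0,"ay":0,"az":0,"fingers":0},{"dx":0,"dy":0,"dz":0,"ax":0,"ay":0,"az":0,"fingers":0},{"dx":0,"dy":0,"dz":0,"ax":0,"ay":0,"az":0,"fingers":0},{"dx":0,"dy":0,"dz":0,"ax":0,"ay":0,"az":0,"fingers":0}]'

```text
clock: 15.4
tool_pos: [0.432, 0.055, 0.1219]
orientation: [-171.1, 89.9, 11.1]
force: [1.1, -0.8, 0.7]
opening: 0.0133
```

Run:
```python
from h import *
o=ctrl.get_obs();print(o['tool_pos'],o['opening'],o['force'],o['orientation'],o['joint_pos'])
# arc rows: angle steps in tool frame: dz = -horizontal toward hinge, dx=-up
r=225
a=0;st=[.05]*23
for i in range(23):
    b=a+.05; print('%.2f'%b,'dx %.1f dz %.1f'%(-r*(np.sin(b)-np.sin(a)), -r*(np.cos(a)-np.cos(b)))); a=b
```

```text
[0.43200121 0.05501674 0.12185745] 0.013270460110569782 [ 1.07638793 -0.83850391  0.70753565] [-171.11764631   89.94668444   11.09877409] [ 3.34068801e+01  5.51167367e+00 -3.86163729e+01  2.82184748e-02
 -4.58226317e+01 -3.12101159e+01]
0.05 dx -11.2 dz -0.3
0.10 dx -11.2 dz -0.8
0.15 dx -11.2 dz -1.4
0.20 dx -11.1 dz -2.0
0.25 dx -11.0 dz -2.5
0.30 dx -10.8 dz -3.1
0.35 dx -10.7 dz -3.6
0.40 dx -10.5 dz -4.1
0.45 dx -10.2 dz -4.6
0.50 dx -10.0 dz -5.1
0.55 dx -9.7 dz -5.6
0.60 dx -9.4 dz -6.1
0.65 dx -9.1 dz -6.6
0.70 dx -8.8 dz -7.0
0.75 dx -8.4 dz -7.5
0.80 dx -8.0 dz -7.9
0.85 dx -7.6 dz -8.3
0.90 dx -7.2 dz -8.6
0.95 dx -6.8 dz -9.0
1.00 dx -6.3 dz -9.3
1.05 dx -5.8 dz -9.6
1.10 dx -5.4 dz -9.9
1.15 dx -4.9 dz -10.1
```

Emit:
send_rows --deltas '[{"dx":-11.2,"dy":0,"dz":-0.3,"ax":0,"ay":0,"az":0,"fingers":0},{"dx":-11.2,"dy":0,"dz":-0.8,"ax":0,"ay":0,"az":0,"fingers":0},{"dx":-11.2,"dy":0,"dz":-1.4,"ax":0,"ay":0,"az":0,"fingers":0},{"dx":-11.1,"dy":0,"dz":-2.0,"ax":0,"ay":0,"az":0,"fingers":0}]'

```text
clock: 15.9
tool_pos: [0.4362, 0.0552, 0.1665]
orientation: [-84.8, 90.0, 97.3]
force: [4.8, 0.4, -6.2]
opening: 0.0128
```

Run:
```python
from h import *
o=ctrl.get_obs();print(o['tool_pos'],o['opening'],o['force'])
a=snap('side','s13.png')['image']
cv2.imwrite('pics/s13c.png',cv2.resize(a[130:270,220:360],None,fx=4,fy=4,interpolation=cv2.INTER_CUBIC))
```

```text
[0.4361785  0.05523169 0.16649195] 0.01284413334048938 [ 4.75288588  0.40540352 -6.17449487]
```

View pics/s13c.png

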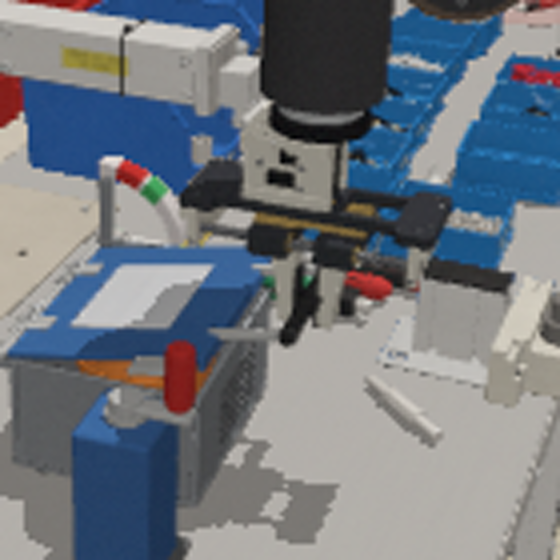

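Cover lifts cleanly (angle ≈0.2, orange inside visible). Continue.

Emit:
send_rows --deltas '[{"dx":-11,"dy":0,"dz":-2.5,"ax":0,"ay":0,"az":0,"fingers":0},{"dx":-10.8,"dy":0,"dz":-3.1,"ax":0,"ay":0,"az":0,"fingers":0},{"dx":-10.7,"dy":0,"dz":-3.6,"ax":0,"ay":0,"az":0,"fingers":0},{"dx":-10.5,"dy":0,"dz":-4.1,"ax":0,"ay":0,"az":0,"fingers":0},{"dx":-10.2,"dy":0,"dz":-4.6,"ax":0,"ay":0,"az":0,"fingers":0},{"dx":-10,"dy":0,"dz":-5.1,"ax":0,"ay":0,"az":0,"fingers":0},{"dx":-9.7,"dy":0,"dz":-5.6,"ax":0,"ay":0,"az":0,"fingers":0},{"dx":-9.4,"dy":0,"dz":-6.1,"ax":0,"ay":0,"az":0,"fingers":0},{"dx":-9.1,"dy":0,"dz":-6.6,"ax":0,"ay":0,"az":0,"fingers":0},{"dx":-8.8,"dy":0,"dz":-7,"ax":0,"ay":0,"az":0,"fingers":0}]'

```text
clock: 17.2
tool_pos: [0.4813, 0.0573, 0.2667]
orientation: [-10.2, 89.6, 171.9]
force: [-16.6, 10.4, 7.6]
opening: 0.013
```

Run:
```python
from h import *
o=ctrl.get_obs();print(o['tool_pos'],o['opening'],o['force'],o['joint_pos'])
a=snap('side','s14.png')['image']
cv2.imwrite('pics/s14c.png',cv2.resize(a[110:270,200:360],None,fx=3.7,fy=3.7,interpolation=cv2.INTER_CUBIC))
h=np.array([.6565,.064]);p=o['tool_pos'];print(np.arctan2(p[2]-.006-.115,np.hypot(*(h-p[:2]))))
```

```text
[0.48128441 0.0573049  0.26667132] 0.013043438418149424 [-16.61343776  10.38153486   7.60683691] [ 29.92152722   1.94515762 -20.84685553  -0.2448494  -67.49788961
 -27.64712901]
0.6932277486467555
```

View pics/s14c.png

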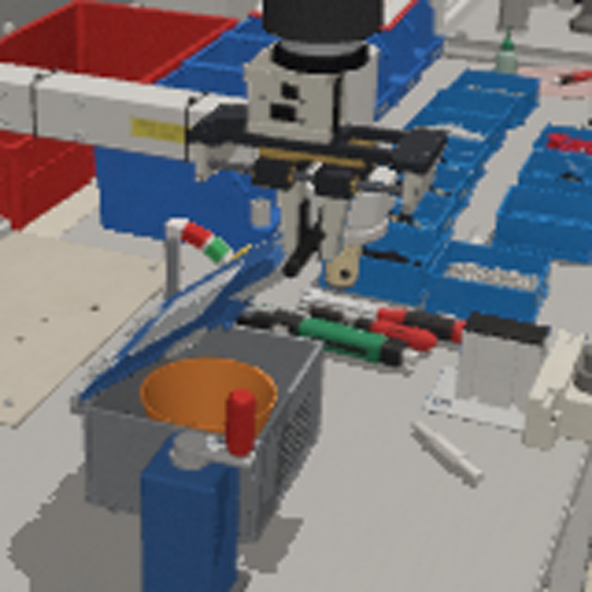

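Emit:
send_rows --deltas '[{"dx":-0.8,"dy":-0.8,"dz":1.5,"ax":0,"ay":0,"az":0,"fingers":0},{"dx":0,"dy":0,"dz":0,"ax":0,"ay":0,"az":0,"fingers":0}]'

```text
clock: 17.5
tool_pos: [0.4817, 0.0575, 0.2674]
orientation: [3.3, 89.9, -174.5]
force: [-7.0, 3.7, 2.0]
opening: 0.0129
```

Run:
```python
from h import *
o=ctrl.get_obs();print(o['tool_pos'],o['opening'],o['force'],o['moment'],o['orientation'])
```

```text
[0.48165902 0.05750346 0.26744215] 0.012887790960825507 [-7.00980976  3.72571962  2.04814183] [1.43546795 2.71697202 0.01331204] [   3.2656931    89.87517476 -174.54035861]
```

Emit:
send_rows --deltas '[{"dx":-8.5,"dy":0,"dz":-7.2,"ax":0,"ay":0,"az":0,"fingers":0},{"dx":-8.1,"dy":0,"dz":-7.7,"ax":0,"ay":0,"az":0,"fingers":0},{"dx":-7.7,"dy":0,"dz":-8.1,"ax":0,"ay":0,"az":0,"fingers":0},{"dx":-7.3,"dy":0,"dz":-8.5,"ax":0,"ay":0,"az":0,"fingers":0},{"dx":-6.9,"dy":0,"dz":-8.9,"ax":0,"ay":0,"az":0,"fingers":0},{"dx":0,"dy":0,"dz":0,"ax":0,"ay":0,"az":0,"fingers":0}]'

```text
clock: 18.25
tool_pos: [0.523, 0.0592, 0.3078]
orientation: [168.7, 90.0, -9.1]
force: [-9.6, 4.6, 9.9]
opening: 0.0131
```

Run:
```python
from h import *
o=ctrl.get_obs();print(o['tool_pos'],o['opening'],o['force'],o['joint_pos'])
a=snap('side','s15.png')['image']
cv2.imwrite('pics/s15c.png',cv2.resize(a[110:270,200:360],None,fx=3.7,fy=3.7,interpolation=cv2.INTER_CUBIC))
h=np.array([.6565,.064]);p=o['tool_pos'];print(np.arctan2(p[2]-.006-.115,np.hypot(*(h-p[:2]))))
```

```text
[0.52295911 0.05916312 0.30783938] 0.013141761764245077 [-9.62201584  4.63472381  9.86235939] [ 2.78286780e+01  4.51781850e+00 -1.27554989e+01  2.02259883e-03
 -7.27241102e+01 -2.56052202e+01]
0.9499384073831496
```

View pics/s15c.png

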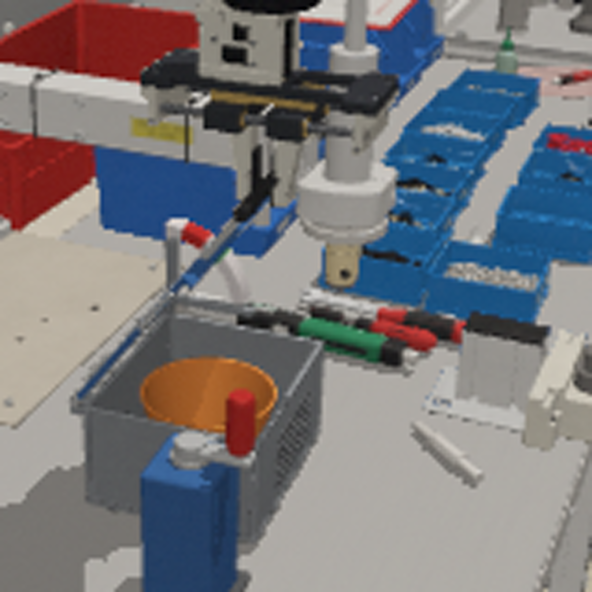

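Emit:
send_rows --deltas '[{"dx":-7.2,"dy":-0.5,"dz":-8.7,"ax":0,"ay":0,"az":0,"fingers":0},{"dx":-6,"dy":0,"dz":-9.5,"ax":0,"ay":0,"az":0,"fingers":0},{"dx":-5.5,"dy":0,"dz":-9.8,"ax":0,"ay":0,"az":0,"fingers":0},{"dx":-5,"dy":0,"dz":-10,"ax":0,"ay":0,"az":0,"fingers":0},{"dx":0,"dy":0,"dz":0,"ax":0,"ay":0,"az":0,"fingers":0},{"dx":0,"dy":0,"dz":0,"ax":0,"ay":0,"az":0,"fingers":0},{"dx":0,"dy":0,"dz":0,"ax":0,"ay":0,"az":0,"fingers":0}]'

```text
clock: 19.18
tool_pos: [0.5621, 0.0611, 0.3304]
orientation: [174.2, 89.9, -3.6]
force: [-2.4, 2.0, 5.5]
opening: 0.0132
```

Run:
```python
from h import *
o=ctrl.get_obs();print(o['tool_pos'],o['opening'],o['force'],o['joint_pos'])
a=snap('side','s16.png')['image'];snap('wrist','w16.png')
cv2.imwrite('pics/s16c.png',cv2.resize(a[110:270,200:360],None,fx=3.7,fy=3.7,interpolation=cv2.INTER_CUBIC))
h=np.array([.6565,.064]);p=o['tool_pos'];print(np.arctan2(p[2]-.006-.115,np.hypot(*(h-p[:2]))))
```

```text
[0.56212363 0.0610772  0.33042645] 0.013166464339605399 [-2.41341025  1.99593193  5.49873969] [ 2.60638542e+01  7.75992214e+00 -6.16884260e+00  5.28287257e-02
 -7.59813690e+01 -2.38754585e+01]
1.1472290001268532
```

View pics/s16c.png

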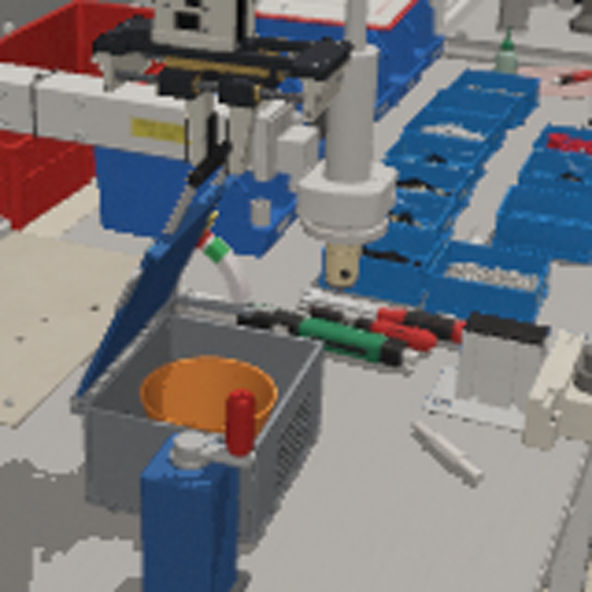

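View pics/w16.png

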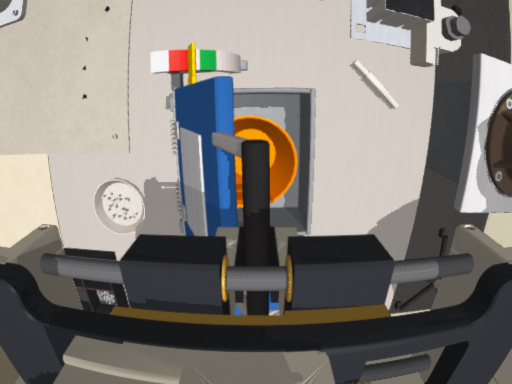

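```bash
cat >> h.py <<'E'
def wproj(o,s,X):
    H=np.array(s['hand_eye']);Rt=R.from_euler('xyz',o['orientation'],degrees=True).as_matrix()
    pt=Rt.T@(np.array(X)-o['tool_pos']); c=H[:3,:3].T@(pt-H[:3,3])
    th=np.arctan2(np.hypot(c[0],c[1]),c[2]);k=th/np.hypot(c[0],c[1]);return s['cx']+s['fx']*k*c[0],s['cy']+s['fy']*k*c[1]
E
python3 - <<'E'
from h import *
o=ctrl.get_obs();s=snap('wrist','w16b.png')
cv2.imwrite('pics/w16c.png',cv2.resize(s['image'][35:100,140:260],None,fx=6,fy=6,interpolation=cv2.INTER_CUBIC))
yw=np.radians(2.4);ex=np.array([np.cos(yw),np.sin(yw),0]);ey=np.array([-np.sin(yw),np.cos(yw),0])
h=np.array([.6565,.064,.115])
for yy in (-.105,-.115,-.125):
  for a in (.76,1.0,1.047,1.15,1.38): 
    u,v=wproj(o,s,h+ey*yy+.078*(-np.cos(a)*ex+np.sin(a)*np.array([0,0,1])));print(yy,a,(u-140)*6,(v-35)*6)
E
```

```text
-0.105 0.76 471.0154511641888 238.40049408981645
-0.105 1.0 371.0782245888625 236.78478275597945
-0.105 1.047 349.3156351760753 236.92306925929782
-0.105 1.15 299.8703253690438 237.8162329932411
-0.105 1.38 185.2238697136268 242.83121649812662
-0.115 0.76 470.49934576642323 178.87729025065272
-0.115 1.0 370.4268812669016 175.15714464081503
-0.115 1.047 348.63507345958885 174.97831387974236
-0.115 1.15 299.1230287204668 175.30779033461
-0.115 1.38 184.31654511746194 179.78807471718667
-0.125 0.76 470.1521496636275 119.79399842859726
-0.125 1.0 370.0353566040293 114.01171156410004
-0.125 1.047 348.23421959436416 113.52163664551301
-0.125 1.15 298.7001787212629 113.29673423900414
-0.125 1.38 183.831513383379 117.24318713099905
```

View pics/w16c.png

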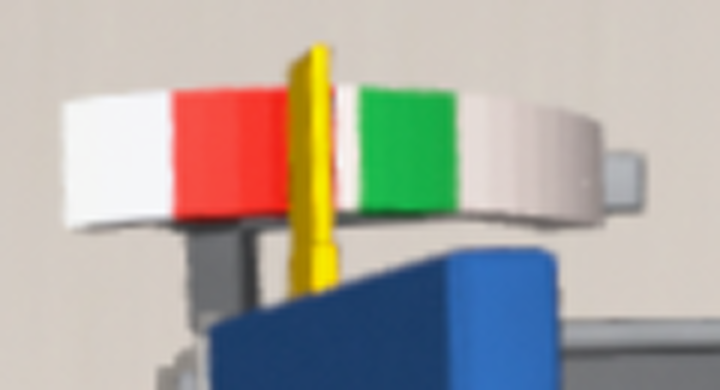

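Emit:
send_rows --deltas '[{"dx":-3.5,"dy":0,"dz":-8.3,"ax":0,"ay":0,"az":0,"fingers":0},{"dx":-3.2,"dy":0,"dz":-8.5,"ax":0,"ay":0,"az":0,"fingers":0},{"dx":0,"dy":0,"dz":0,"ax":0,"ay":0,"az":0,"fingers":0},{"dx":0,"dy":0,"dz":0,"ax":0,"ay":0,"az":0,"fingers":0},{"dx":0,"dy":0,"dz":0,"ax":0,"ay":0,"az":0,"fingers":0}]'

```text
clock: 19.95
tool_pos: [0.5793, 0.062, 0.337]
orientation: [-176.4, 89.9, 5.8]
force: [-0.9, 2.1, 4.4]
opening: 0.0131
```

Run:
```python
from h import *
o=ctrl.get_obs();s=snap('wrist','w17.png');print(o['tool_pos'],o['force'],o['opening'])
h=np.array([.6565,.064]);p=o['tool_pos'];print(np.arctan2(p[2]-.006-.115,np.hypot(*(h-p[:2]))))
cv2.imwrite('pics/w17c.png',cv2.resize(s['image'][30:110,140:260],None,fx=6,fy=6,interpolation=cv2.INTER_CUBIC))
```

```text
[0.57928843 0.0619806  0.33697632] [-0.92870019  2.14928131  4.42459529] 0.01309740197071487
1.2273471329423409
```

View pics/w17c.png

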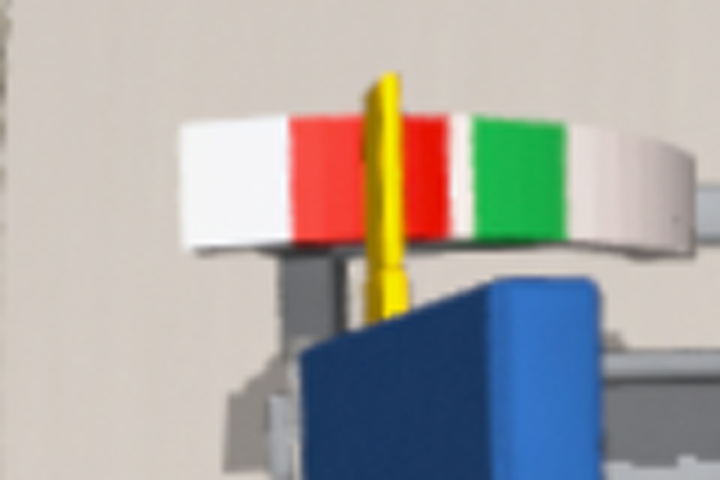

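Run:
```python
import numpy as np
a=1.227
for i in range(9):
    b=a-.0375;print('%.3f dx %.1f dz %.1f'%(b,227*(np.sin(a)-np.sin(b)),-227*(np.cos(a)-np.cos(b))));a=b
```

```text
1.190 dx 3.0 dz 8.0
1.152 dx 3.3 dz 7.8
1.114 dx 3.6 dz 7.7
1.077 dx 3.9 dz 7.6
1.039 dx 4.2 dz 7.4
1.002 dx 4.4 dz 7.3
0.964 dx 4.7 dz 7.1
0.927 dx 5.0 dz 6.9
0.889 dx 5.2 dz 6.7
```

Emit:
send_rows --deltas '[{"dx":3,"dy":0,"dz":8,"ax":0,"ay":0,"az":0,"fingers":0},{"dx":3.3,"dy":0,"dz":7.8,"ax":0,"ay":0,"az":0,"fingers":0},{"dx":3.6,"dy":0,"dz":7.7,"ax":0,"ay":0,"az":0,"fingers":0},{"dx":3.9,"dy":0,"dz":7.6,"ax":0,"ay":0,"az":0,"fingers":0},{"dx":4.2,"dy":0,"dz":7.4,"ax":0,"ay":0,"az":0,"fingers":0},{"dx":4.4,"dy":0,"dz":7.3,"ax":0,"ay":0,"az":0,"fingers":0},{"dx":4.7,"dy":0,"dz":7.1,"ax":0,"ay":0,"az":0,"fingers":0},{"dx":5,"dy":0,"dz":6.9,"ax":0,"ay":0,"az":0,"fingers":0},{"dx":5.2,"dy":0,"dz":6.7,"ax":0,"ay":0,"az":0,"fingers":0},{"dx":0,"dy":0,"dz":0,"ax":0,"ay":0,"az":0,"fingers":0},{"dx":0,"dy":0,"dz":0,"ax":0,"ay":0,"az":0,"fingers":0},{"dx":0,"dy":0,"dz":0,"ax":0,"ay":0,"az":0,"fingers":0}]'

```text
clock: 21.5
tool_pos: [0.5104, 0.0586, 0.2981]
orientation: [30.5, 89.9, -147.4]
force: [0.7, -5.7, -0.8]
opening: 0.0129
```

Run:
```python
from h import *
o=ctrl.get_obs();s=snap('wrist','w18.png');print(o['tool_pos'],o['force'],o['opening'])
h=np.array([.6565,.064]);p=o['tool_pos'];print(np.arctan2(p[2]-.006-.115,np.hypot(*(h-p[:2]))))
im=s['image']; a=snap('side','s18.png')['image']
cv2.imwrite('pics/w18c.png',np.hstack([im,cv2.resize(a[110:270,200:360],(288,384))])[:,:800])
```

```text
[0.51043103 0.05859189 0.29811938] [ 0.65944039 -5.69672102 -0.78723419] 0.012943569954317159
0.8808432452884536
```

View pics/w18c.png

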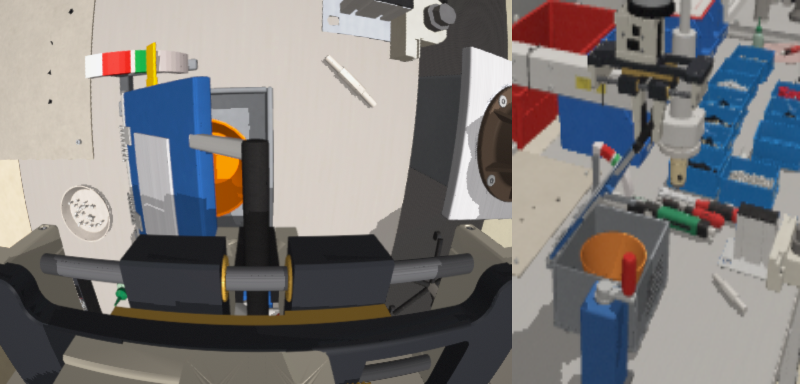

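Run:
```python
from h import *
im=cv2.imread('pics/w18.png')
cv2.imwrite('pics/w18d.png',cv2.resize(im[35:105,80:205],None,fx=6,fy=6,interpolation=cv2.INTER_CUBIC))
```

```text
(no output)
```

View pics/w18d.png

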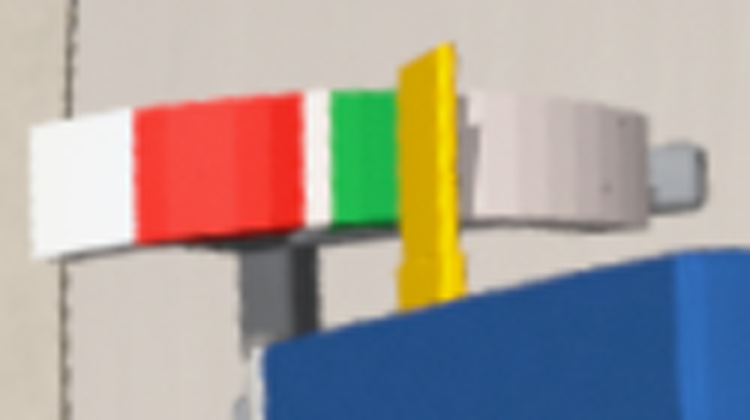

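Emit:
send_rows --deltas '[{"dx":-2.2,"dy":0.3,"dz":-2.6,"ax":0,"ay":0,"az":0,"fingers":0},{"dx":-2.1,"dy":0.2,"dz":-2.6,"ax":0,"ay":0,"az":0,"fingers":0},{"dx":0,"dy":0,"dz":0,"ax":0,"ay":0,"az":0,"fingers":0},{"dx":0,"dy":0,"dz":0,"ax":0,"ay":0,"az":0,"fingers":0},{"dx":0,"dy":0,"dz":0,"ax":0,"ay":0,"az":0,"fingers":0},{"dx":0,"dy":0,"dz":0,"ax":0,"ay":0,"az":0,"fingers":0}]'

```text
clock: 22.35
tool_pos: [0.5165, 0.0589, 0.3031]
orientation: [25.4, 90.0, -152.4]
force: [-1.2, -4.5, 1.6]
opening: 0.0129
```

Run:
```python
from h import *
o=ctrl.get_obs();s=snap('wrist','w19.png');print(o['tool_pos'],o['force'],o['opening'],o['qvel'])
h=np.array([.6565,.064]);p=o['tool_pos'];print(np.arctan2(p[2]-.006-.115,np.hypot(*(h-p[:2]))))
yw=np.radians(2.4);ex=np.array([np.cos(yw),np.sin(yw),0]);ey=np.array([-np.sin(yw),np.cos(yw),0])
H=np.array([.6565,.064,.115])
for r in (.078,.082,.088):
  for a in (.76,.85,.9,.95,1.0,1.047,1.38):
    u,v=wproj(o,s,H+ey*-.117+r*(-np.cos(a)*ex+np.sin(a)*np.array([0,0,1])));print(r,a,round((u-80)*6),end=' | ')
  print()
cv2.imwrite('pics/w19d.png',cv2.resize(s['image'][35:105,80:205],None,fx=6,fy=6,interpolation=cv2.INTER_CUBIC))
a=snap('side','s19.png')['image'];b=snap('top','t19.png')['image']
cv2.imwrite('pics/b19.png',cv2.resize(np.hstack([a,b]),(800,300)))
```

```text
[0.51645666 0.0588774  0.303098  ] [-1.16599673 -4.49836782  1.56738041] 0.012864257740477182 [-0.05997421 -0.04769605  0.02053599  0.06813378 -0.05926894 -0.03219886]
0.9148881579817015
0.078 0.76 509 | 0.078 0.85 468 | 0.078 0.9 444 | 0.078 0.95 419 | 0.078 1.0 394 | 0.078 1.047 370 | 0.078 1.38 198 | 
0.082 0.76 522 | 0.082 0.85 478 | 0.082 0.9 452 | 0.082 0.95 426 | 0.082 1.0 399 | 0.082 1.047 374 | 0.082 1.38 191 | 
0.088 0.76 542 | 0.088 0.85 494 | 0.088 0.9 466 | 0.088 0.95 437 | 0.088 1.0 408 | 0.088 1.047 380 | 0.088 1.38 179 |
```

View pics/w19d.png

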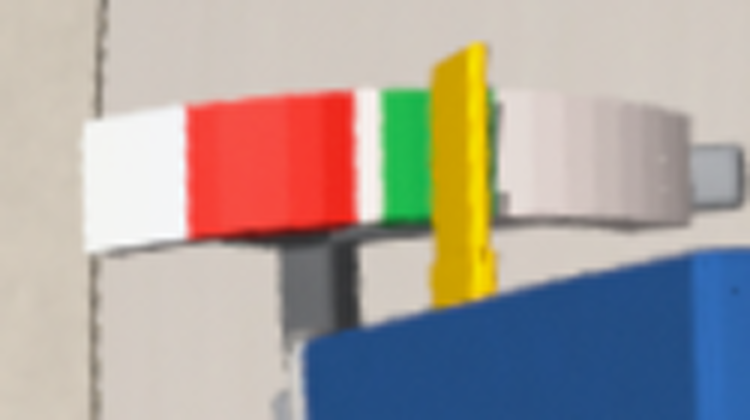

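View pics/b19.png

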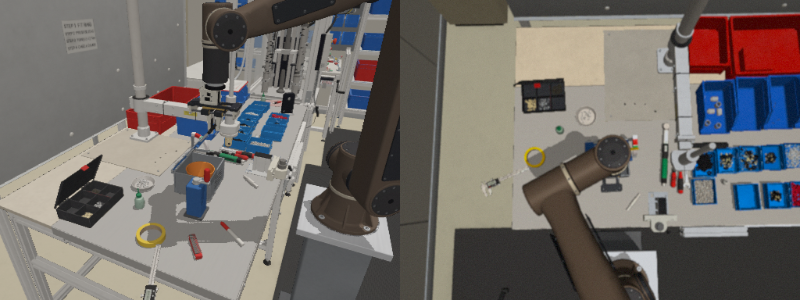

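```bash
python3 -c "
from h import *
ctrl.close_job();o=ctrl.get_obs();print(o['clock'],o['tool_pos'],o['force'],o['opening'])"
```

```text
the job is handed in; nothing more can be done
the job is handed in; nothing more can be done
```

The job is handed in with the cover held in the green band and the gripper still closed on the bar, at 22.5 s of the 72 s allowed. The simulator reports no verdict, so these are my own checks.

- **Crank:** I turned it about 1.9 turns anticlockwise until the stop pushed back with about 17 N. It then stayed at the stop in the side view.
- **Raising:** I took the cover up to about 1.2 rad. The wrist picture showed the pointer well inside the red, and it went no higher.
- **Finish:** I eased the cover down to about 0.9 rad. In the last wrist picture green shows on both sides of the pointer. The opening reads 12.9 mm on the 14 mm bar, and the joint speeds are below 0.07 degrees/s.
- **Other things on the bench:** By eye, those visible in the last side and top pictures had not moved. The arm hid part of the top view, and I did not measure their positions again.

**Disagreement:** the cover angle from the arm's position (0.915 rad) and from the pointer picture (0.86 to 0.89 rad) differ by about 0.04 rad. Both are inside the 0.75 to 1.01 band.

**Not checked:** I could not measure the contact force on the bar directly. I am relying on the fixed 30 N grip.

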